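# Slide the blotting manifold's top plate home over its studs

## Robot

A 6-joint arm with a two-finger parallel gripper is mounted at the origin on a cart in front of the work surface, level with it; the furniture and walls round the work are solid. World frame = base frame: x ahead of the robot, y to its left, z up, the work surface at z = 0. Lengths are in mm, angles in degrees, forces in N, time in s.
With the tool pointing down it reaches from about 350 to 850 mm from the base axis. Payload 8.1 kg.
Tool frame: the origin (TCP) lies midway between the tips of the shut fingers; the grasp point (between the pads) lies 19 mm behind it; z points along the fingers, y is the line along which they close (so a half turn about z gives the same grasp; the last joint's range is limited). The gripper opens to 85 mm and grips with 20 to 120 N. Pads are 22 mm wide; open, the fingers measure 114 mm over their backs; the gripper's body (76 mm by 85 mm) begins 54 mm behind the grasp point. The pads swing forward as they close: fully open they stand 13 mm farther back than shut.
Start: joints at [-73.247, 7.471, 85.268, -0, 87.261, -4.893], TCP at [221.346, -557.684, 201.492] pointing down, gripper open.
Joint ranges: [-169.43, 169.43], [-51.17, 129.36], [1.28, 143.12], [-76.62, 256.62], [0, 156.53], [-152.29, 152.29]. Speed limits (degrees/s): [136.94, 136.94, 159.86, 180, 180, 180].

## Interface

Orientations are given as [roll, pitch, yaw] about the fixed x, y, z axes, in that order (R = Rz(yaw) Ry(pitch) Rx(roll)).
In Python, from bench import r gives the robot as it stands. The module is installed in compiled form; this text tells all that it offers.
- The arm moves only by the tool jog_arm, never from a script. Its argument "rows" is a list of rows, each a list of 2 entries, a list of its own where there are three numbers: the shift along the tool's x, y, z in mm, then the turn, a rotation vector about the tool's x, y, z in rad. A call has 1 to 10 rows; each row is the pose to reach, as a shift and turn from the pose commanded when the call began, along the tool's axes at that moment; what a row does not reach only later rows make up. A row lasts 1/10 s, in which the tool goes at most 50 mm and 8.59 degrees, less where a joint would pass 70% of its speed; a pose out of reach is approached as far as the arm can. A call with a gripper value outside its range is refused whole. "grip" is the finger opening in mm, from 0 to 85.4, set as the call begins (left out, the last holds). The fingers move at their own pace and stop on an object; "force" is the grip in N (left out, the last holds). Time passes only in rows, so rows that repeat a pose let the fingers close. It gives the time, the measured TCP pose, the force, the opening and the grip force at its end, in the units of the state.
- r.sense(): the state, without advancing time (a new reading comes with each control period).
- r.snapshot(name): name is "side" or "top" or "wrist"; returns (picture, depth): 480x640x3 uint8, blue, green, red; 480x640 float32, mm along the optical axis (not along the pixel's ray), 0 where there is no reading.
- r.camera_params(name): a dict with "fx", "fy", "cx", "cy" (pixels), "pose" (4x4, takes a point from camera to world coordinates); the wrist camera has in their place "tool_from_camera" (4x4, takes a point from camera to tool coordinates, whose origin is the TCP and whose axes are the flange's). Camera axes: x right, y down, z forward; pixel columns grow to the right and rows downward; lengths in mm; the calibration is good to about 2 mm. A picture is of the moment at which its call begins: read the wrist's pose just before it. camera_params takes no time and is no camera call.
- r.hand_in(): hands the job in; it is judged then, once.
The state is a dict: "time": time; "joint_pos": joint angles; "qd": joint speeds; "joint_efforts": joint torques, N m; "tool_pos": TCP position; "tcp_rot": TCP orientation; "ft_force": force on the tool from outside, world axes, zero at the start; "wrist_torque": the same for the moment, N m; "finger_gap": finger opening in mm; "grip_force": force on a finger pad.
Only numpy, scipy, OpenCV 4.12 (cv2) and the standard library are available. Lean on these libraries where they do the work, as an engineer would, in place of code of your own. Each camera call takes 0.05 s, during which the arm holds its last target. There are 200 camera calls.

## Task

The aluminium top plate of the blotting manifold was left lying out of line on the tips of the base's four studs. It has a blue handle: slide it across the stud tips, without lifting it off them, until its four holes drop over the studs and it lies flat and fully home on the black gasket; then let go. Leave the other things on the bench where they are.

Things in the scene. Friction and masses are not known exactly. Their poses are not given: they have to be found in the camera images.
- manifold_base: base of the manifold: grey block with a black gasket on top, 110 (x) x 160 (y) x 30 mm high, fixed to the bench, partly hidden by the plate. Origin at the centre of its underside, z up. Four upright steel studs, 8 mm across (tips bevelled to 6 mm), rise 12 mm above the gasket at x = +-36 mm, y = +-45 mm. A white hose port sticks 22 mm out of its -y end, to the robot's right.
- seat (a point): centre of the top of the gasket, 30 mm above the base's origin; axes as the base's. The plate's origin comes here when it is home.
- top_plate: loose aluminium plate 110 (x) x 160 (y) x 8 mm, about 0.3 kg, with four 12 mm through holes at x = +-36, y = +-45 mm (2 mm of play round a stud). Origin at the centre of its underside, z up. It starts level on the stud tips, 42 mm above the bench: 15 to 29 mm too far along the base's +y, up to 14 mm off in x, up to 0.08 rad turned. When home, the studs stand 4 mm out of its top.
- handle (a point): centre of the plate's blue bridge handle, 38 mm above the plate's origin; axes as the plate's. The bar runs along the plate's y, 82 mm long, 14 mm wide (x) and 14 mm high, on two posts that leave 58 mm free between them; 23 mm is free under the bar. Grasp the bar across x, from above.
- timer: white timer 62 x 62 x 18 mm beside the manifold; origin at the centre of its underside. A bystander.
- tweezers: steel tweezers 126 x 18 x 10 mm lying on the bench near the manifold; origin at the centre of its underside. A bystander.
- petri: closed round dish 91 mm across, 15 mm high; origin at the centre of its underside. A bystander.
- beaker: glass beaker 57 mm across, 70 mm high; origin at the centre of its underside. A bystander.

How it is judged:
By the outcome, as a careful person would: the job done as asked, in the order asked, and still so for the second after the job is handed in, with the robot touching nothing.
It also fails if it takes over 32 s, if anything falls off the work surface, if the arm or the gripper's body presses on something with over 40 N, if the wrist force passes 120 N, or if a joint passes its speed limit or range.

## Working session

There is one attempt and no reset: what is moved stays moved. The work goes in short steps, Python scripts to look and compute and a tool call to move; the robot and the scene stay as the last step left them, time stands still between calls to the robot, and variables do not carry over. Pictures are saved under pics/ and viewed, at most 10 in all, crops included, and the job is handed in when it is done.

Besides the shell and the picture viewer there is one more tool, called after ">>>" in YAML: its name, and indented under it one key for each argument. jog_arm: Moves the arm, as the interface text tells. Its arguments: {"type":"object","properties":{"rows":{"type":"array"},"grip":{"type":"number"},"force":{"type":"number"}},"required":["rows"]}

```bash
mkdir -p pics; python3 - <<'E'
from bench import r
import cv2,numpy as np
s=r.sense();print({k:np.round(v,2) for k,v in s.items()})
for n in("top","side"):
    p,d=r.snapshot(n);cv2.imwrite(f"pics/{n}0.png",p);np.save(n+"0.npy",d)
    c=r.camera_params(n);print(n,[c[k] for k in("fx","fy","cx","cy")],np.round(c["pose"],3))
print(r.camera_params("wrist"))
E
```

```text
{'time': np.float64(0.0), 'joint_pos': array([-73.25,   7.52,  85.33,  -0.  ,  87.26,  -4.89]), 'qd': array([ 0.06, -0.03, -0.07,  0.06,  0.01,  0.03]), 'joint_efforts': array([ 0.000e+00, -5.694e+01, -5.006e+01,  0.000e+00,  2.000e-02,
        0.000e+00]), 'tool_pos': array([ 221.15, -557.12,  200.44]), 'tcp_rot': array([-1.799e+02, -1.000e-02,  2.165e+01]), 'ft_force': array([ 0.23, -0.44, -0.9 ]), 'wrist_torque': array([-0.04,  0.02, -0.02]), 'grip_force': np.float64(0.0), 'finger_gap': np.float64(85.38)}
top [454.4925960196952, 454.4925960196952, 324.05813118071956, 243.53844666740574] [[ 1.200000e-02 -9.950000e-01  9.900000e-02  3.543290e+02]
 [-1.000000e+00 -1.200000e-02 -2.000000e-03  2.128490e+02]
 [ 3.000000e-03 -9.900000e-02 -9.950000e-01  1.187928e+03]
 [ 0.000000e+00  0.000000e+00  0.000000e+00  1.000000e+00]]
side [520.6173991731936, 520.6173991731936, 320.8425958843638, 242.17955374881583] [[-9.910000e-01 -1.180000e-01  6.100000e-02  3.842000e+02]
 [-1.320000e-01  8.680000e-01 -4.790000e-01  7.842950e+02]
 [ 4.000000e-03 -4.830000e-01 -8.760000e-01  1.132913e+03]
 [ 0.000000e+00  0.000000e+00  0.000000e+00  1.000000e+00]]
{'fx': 363.0629641255691, 'fy': 363.0629641255691, 'cx': 322.3157572747841, 'cy': 236.14049848683825, 'tool_from_camera': array([[-6.43345840e-04, -9.50575762e-01, -3.10492041e-01,
         7.75008369e+01],
       [ 9.99999787e-01, -6.47017655e-04, -9.11662731e-05,
        -3.95400945e-01],
       [-1.14233383e-04, -3.10492033e-01,  9.50575975e-01,
        -1.72204024e+02],
       [ 0.00000000e+00,  0.00000000e+00,  0.00000000e+00,
         1.00000000e+00]])}
```

View pics/top0.png

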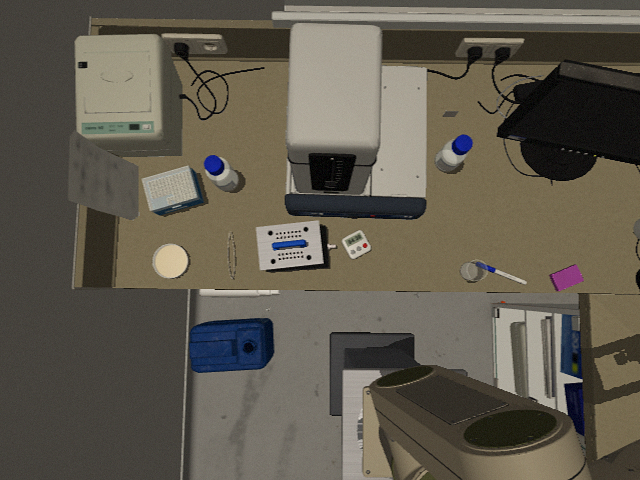

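View pics/side0.png

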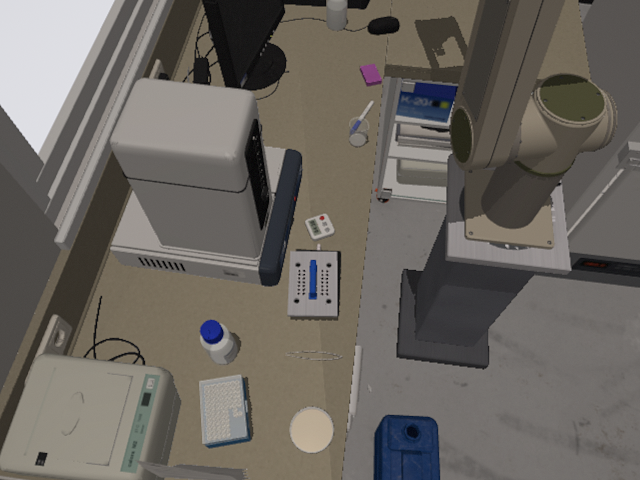

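```bash
cat > h.py <<'E'
import cv2,numpy as np
from scipy.spatial.transform import Rotation as Ro
def ray(c,uv,pose):
    uv=np.atleast_2d(uv).astype(float)
    d=np.c_[(uv[:,0]-c["cx"])/c["fx"],(uv[:,1]-c["cy"])/c["fy"],np.ones(len(uv))]@pose[:3,:3].T
    return pose[:3,3],d
def onplane(c,uv,z,pose):
    o,d=ray(c,uv,pose);return o+d*((z-o[2])/d[:,2])[:,None]
def blue(p):
    h=cv2.cvtColor(p,cv2.COLOR_BGR2HSV);return cv2.inRange(h,(95,120,60),(130,255,255))
def tool(s):
    T=np.eye(4);T[:3,:3]=Ro.from_euler("xyz",s["tcp_rot"],degrees=True).as_matrix();T[:3,3]=s["tool_pos"];return T
def intool(s,p): return (np.asarray(p)-s["tool_pos"])@tool(s)[:3,:3]
E
python3 - <<'E'
from bench import r
from h import *
for n,roi in(("top",(255,220,330,272)),("side",(285,245,345,322))):
    p=cv2.imread(f"pics/{n}0.png");c=r.camera_params(n);D=np.load(n+"0.npy")
    m=np.zeros((480,640),np.uint8);x0,y0,x1,y1=roi;m[y0:y1,x0:x1]=blue(p)[y0:y1,x0:x1]
    k=max(cv2.findContours(m,0,2)[0],key=cv2.contourArea);b=cv2.minAreaRect(k);print(n,b,np.median(D[m>0]))
    q=cv2.boxPoints(b);print(onplane(c,q,87,c["pose"]).round(1),onplane(c,b[0],87,c["pose"]).round(1))
    ax=onplane(c,q,87,c["pose"]);
s=r.sense();print(s["tool_pos"],s["tcp_rot"])
E
```

```text
top ((288.5304870605469, 244.2743682861328), (7.067617893218994, 33.23989486694336), 83.6598129272461) 1108.0436
[[464.5 338.2  87. ]
 [474.4 257.9  87. ]
 [457.3 255.8  87. ]
 [447.3 335.9  87. ]] [[460.9 297.   87. ]]
side ((312.5, 279.0), (38.0, 7.0), 90.0) 1155.3523
[[477.1 261.2  87. ]
 [461.4 259.1  87. ]
 [448.8 350.5  87. ]
 [463.9 352.5  87. ]] [[462.7 306.7  87. ]]
[ 221.18773196 -557.16249992  200.54400788] [-1.79904272e+02 -7.81656800e-03  2.16454115e+01]
```

```bash
python3 - <<'E'
from bench import r
from h import *
c=r.camera_params("top");D=np.load("top0.npy")
for u,v in((300,207),(355,207),(415,207),(335,190),(335,170),(335,150),(300,150),(470,270)):
    o,d=ray(c,[u,v],c["pose"]);print(u,v,(o+d*D[v,u]).round(0))
s=r.sense()
for w in((400,-250,205),(440,0,205),(461,298,200)):print(intool(s,w).round(0))
E
```

```text
300 207 [[550. 270. 105.]]
355 207 [[552. 137. 102.]]
415 207 [[553.  -8. 106.]]
335 190 [[581. 187. 157.]]
335 170 [[582. 192. 332.]]
335 150 [[589. 195. 436.]]
300 150 [[589. 254. 433.]]
470 270 [[ 407. -172.    1.]]
[ 280. -220.   -4.]
[ 409. -437.   -4.]
[ 538. -706.    2.]
```

>>> jog_arm:
  rows:
    - [[40,-31,0],[0,0,-0.14]]
    - [[80,-63,0],[0,0,-0.28]]
    - [[120,-94,0],[0,0,-0.42]]
    - [[160,-126,-1],[0,0,-0.56]]
    - [[200,-157,-2],[0,0,-0.7]]
    - [[240,-189,-3],[0,0,-0.84]]
    - [[280,-220,-4],[0,0,-0.98]]
    - [[308,-260,-4],[0,0,-1.1]]
    - [[332,-303,-4],[0,0,-1.22]]
    - [[355,-347,-4],[0,0,-1.318]]

```text
time: 1.1
tool_pos: [422.8, -105.7, 205.1]
tcp_rot: [-180.0, -0.0, 97.4]
ft_force: [0.4, -0.5, -0.2]
finger_gap: 85.7
grip_force: 0.0
```

```bash
python3 - <<'E'
from bench import r
from h import *
s=r.sense();print(s["time"],s["tool_pos"],s["tcp_rot"])
for w in((445,0,203),(461,298,200)):print(intool(s,w).round(0))
E
```

```text
1.1 [ 422.79162704 -105.68976626  205.12643882] [-1.79982573e+02 -1.93237746e-02  9.74346618e+01]
[102.  36.   2.]
[395.  90.   5.]
```

>>> jog_arm:
  rows:
    - [[45,16,0],[0,0,0]]
    - [[90,30,0],[0,0,0]]
    - [[135,40,1],[0,0,0]]
    - [[180,50,2],[0,0,0]]
    - [[225,60,3],[0,0,0]]
    - [[270,70,4],[0,0,0]]
    - [[315,78,5],[0,0,0]]
    - [[355,85,5],[0,0,0]]
    - [[395,90,5],[0,0,0]]
    - [[395,90,5],[0,0,0]]

```text
time: 2.1
tool_pos: [461.7, 299.5, 199.6]
tcp_rot: [-179.9, -0.1, 97.4]
ft_force: [-0.7, -1.9, 0.1]
finger_gap: 85.6
grip_force: 0.0
```

```bash
cat > w.py <<'E'
import sys
from bench import r
from h import *
s=r.sense();p,d=r.snapshot("wrist");n=sys.argv[1];cv2.imwrite(f"pics/{n}.png",p);np.savez(n,d=d,T=tool(s))
print(s["time"],s["tool_pos"].round(1),s["tcp_rot"].round(2),s["ft_force"].round(1),s["finger_gap"])
E
python3 w.py w1
```

```text
2.1 [461.7 299.5 199.6] [-1.7992e+02 -7.0000e-02  9.7410e+01] [-0.7 -1.9  0.1] 85.581270017795
```

View pics/w1.png

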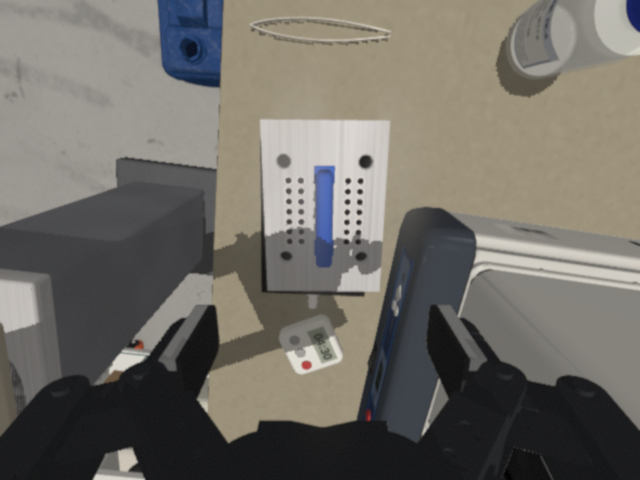

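```bash
python3 -c "
import cv2
p=cv2.imread('pics/w1.png')[105:325,245:405];p=cv2.convertScaleAbs(p,alpha=1.3,beta=30);cv2.imwrite('pics/w1c.png',cv2.resize(p,(436,600),interpolation=cv2.INTER_CUBIC))"
```

```text
(no output)
```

View pics/w1c.png

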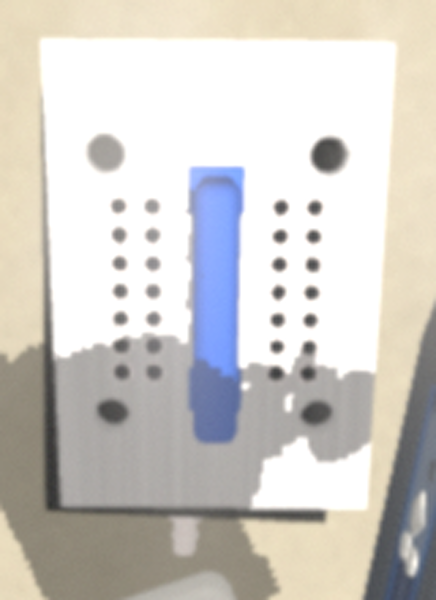

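```bash
python3 - <<'E'
from bench import r
from h import *
p=cv2.imread("pics/w1.png");z=np.load("w1.npz");c=r.camera_params("wrist");P=z["T"]@c["tool_from_camera"]
g=cv2.cvtColor(p,cv2.COLOR_BGR2GRAY).astype(float)
# holes
hs=[]
for u,v in((284,161),(365,161),(286,256),(361,256)):
    w=g[v-9:v+10,u-9:u+10];m=(w<(w.min()+np.percentile(w,85))/2).astype(np.uint8)
    n,l,st,ce=cv2.connectedComponentsWithStats(m);k=l[9,9];hs.append(ce[k]+[u-9,v-9]);print(st[k],hs[-1].round(2))
H=onplane(c,np.array(hs),50,P);print(H.round(1))
yv=(H[0]+H[1]-H[2]-H[3])[:2]/2;xv=(H[1]+H[3]-H[0]-H[2])[:2]/2
print("plate c",H.mean(0),"len",np.hypot(*yv),np.hypot(*xv),"yaw",np.degrees(np.arctan2(-yv[0],yv[1])),np.degrees(np.arctan2(xv[1],xv[0])))
print("bottom cols")
for u in (268,300,330,355,360,364,366,368): print(u,g[286:301,u].astype(int))
print("left rows")
for v in (200,220,240,260,275,285,290): print(v,g[v,254:274].astype(int))
print("right end");
for v in (292,293,294,295): print(v,g[v,356:374].astype(int))
E
```

```text
[  2   2  14  14 153] [283.27 160.6 ]
[  3   3  13  14 137] [365.08 161.28]
[ 4  5 11  8 71] [285.93 255.46]
[ 4  5 11  9 69] [360.58 255.99]
[[419.9 338.3  50. ]
 [490.9 346.9  50. ]
 [430.9 250.3  50. ]
 [501.2 258.9  50. ]]
plate c [460.7062254  298.62110653  50.        ] len 88.66483849062871 71.1689807282881 yaw 6.892763643730014 6.921931430254002
bottom cols
268 [102 102 102  98  81  49  54  74  80  81  81  81  82  83  82]
300 [109 109 108 106  90  60  43  53  70  82  85  86  84  86  85]
330 [110 110 110 107  96  69  46  41  48  67  80  85  84  85  85]
355 [193 192 192 189 171 129  72  43  41  64 108 139 147 148 148]
360 [193 193 192 189 173 131  74  44  45  60 104 138 148 147 148]
364 [191 192 191 190 185 157 108  94  97 106 125 142 147 147 147]
366 [190 190 190 190 185 171 151 145 145 148 151 150 150 149 147]
368 [194 194 194 195 191 177 153 145 147 147 148 149 149 148 147]
left rows
200 [147 146 145 146 146 144 131  99  96 139 184 195 198 200 199 197 196 196
 196 198]
220 [145 146 145 145 145 141 124  84  64  93 147 189 199 204 203 203 200 198
 198 197]
240 [ 87  87  86  86  83  84  73  52  35  37  51  81 105 111 113 113 111 110
 109 108]
260 [ 84  82  82  82  83  81  72  48  29  25  30  57  89 105 110 111 111 109
 110 109]
275 [ 83  82  81  82  81  81  73  51  29  20  22  30  66 101 109 112 111 110
 111 109]
285 [ 81  81  83  81  82  81  74  56  33  21  22  27  51  84 104 109 111 109
 110 111]
290 [80 80 81 80 81 80 76 60 35 18 22 23 37 61 81 86 89 87 88 88]
right end
292 [ 71  72  71  73  74  72  77  88 108 138 151 152 153 155 152 154 153 154]
293 [ 42  43  43  44  44  44  44  56  94 133 145 146 145 144 146 145 147 147]
294 [ 43  42  44  40  45  44  45  59  97 136 145 146 147 146 145 146 146 146]
295 [ 65  60  60  58  60  61  61  69 106 140 148 148 147 146 146 145 145 147]
```

```bash
python3 - <<'E'
from bench import r
from h import *
z=np.load("w1.npz");c=r.camera_params("wrist");P=z["T"]@c["tool_from_camera"]
B=onplane(c,[[268,292.45],[300,293.6],[330,294.8],[355,295.7],[360,295.8]],30,P)[:,:2]
L=onplane(c,[[260.5,220],[260.6,240],[260.75,260],[261,275],[261.2,285],[261.5,290]],30,P)[:,:2]
R=onplane(c,[[364,294]],30,P)[0,:2]
print(B.round(1),L.round(1),R)
fb=np.polyfit(B[:,0],B[:,1],1);fl=np.polyfit(L[:,1],L[:,0],1)
print("yaw bottom",np.degrees(np.arctan(fb[0])),"left",-np.degrees(np.arctan(fl[0])))
y=fb[1]+0;x=0
for _ in range(20): x=np.polyval(fl,y);y=np.polyval(fb,x)
C=np.array([x,y]);print("corner",C,"width",np.hypot(*(R-C)))
for a in np.radians([np.degrees(np.arctan(fb[0])),-np.degrees(np.arctan(fl[0]))]):
    X=np.array([np.cos(a),np.sin(a)]);Y=np.array([-X[1],X[0]]);m=(C+R)/2
    b=m+Y*80;print("base",b,"plate rel",(np.array([460.7,298.6])-b)@np.c_[X,Y])
E
```

```text
[[415.2 198.8]
 [448.4 201.8]
 [479.7 204.4]
 [505.8 206.8]
 [511.  207.3]] [[401.5 276.1]
 [403.1 255.5]
 [404.9 234.2]
 [406.4 217.7]
 [407.5 206.5]
 [408.2 200.8]] [514.81457487 209.92794141]
yaw bottom 5.020942221998128 left 5.06594792440774
corner [408.25311809 198.23521356] width 107.20104456882751
base [454.53225794 283.7745995 ] plate rel [ 7.44159198 14.22871221]
base [454.46966142 283.76907518] plate rel [ 7.51560611 14.22283778]
```

>>> jog_arm:
  rows:
    - [[0,0,35],[0,0,0]]
    - [[-1,-1,75],[0,0,0.009]]
    - [[-1,-1,110],[0,0,0.009]]
    - [[-1,-1,130],[0,0,0.009]]
    - [[-1,-1,138],[0,0,0.009]]
    - [[-1,-1,138],[0,0,0.009]]
  grip: 50

```text
time: 2.75
tool_pos: [461.4, 293.0, 61.4]
tcp_rot: [-179.9, 0.1, 96.6]
ft_force: [-0.1, -0.1, 0.5]
finger_gap: 50.1
grip_force: 0.0
```

```bash
python3 w.py w2
```

```text
2.75 [461.4 293.   61.4] [-1.7987e+02  6.0000e-02  9.6600e+01] [-0.1 -0.1  0.5] 50.086785713259715
```

View pics/w2.png

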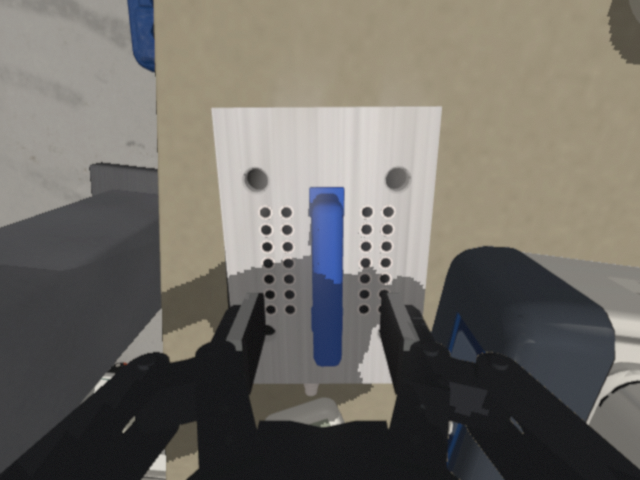

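>>> jog_arm:
  rows:
    - [[0,0,0],[0,0,0]]
    - [[0,0,0],[0,0,0]]
    - [[0,0,0],[0,0,0]]
    - [[0,0,0],[0,0,0]]
    - [[0,0,0],[0,0,0]]
    - [[0,0,0],[0,0,0]]
  grip: 0
  force: 40

```text
time: 3.4
tool_pos: [462.1, 294.3, 62.6]
tcp_rot: [180.0, -0.0, 96.7]
ft_force: [0.1, -0.6, -0.3]
finger_gap: 0.3
grip_force: 0.0
```

```bash
python3 - <<'E'
from bench import r
import numpy as np
s=r.sense();print({k:np.round(s[k],2) for k in("tool_pos","tcp_rot","ft_force","wrist_torque","finger_gap","grip_force")})
E
```

```text
{'tool_pos': array([462.1 , 294.32,  62.55]), 'tcp_rot': array([180.  ,  -0.  ,  96.66]), 'ft_force': array([ 0.05, -0.56, -0.27]), 'wrist_torque': array([ 0.01,  0.03, -0.01]), 'finger_gap': np.float64(0.28), 'grip_force': np.float64(0.0)}
```

```bash
python3 w.py w3
```

```text
3.4 [462.1 294.3  62.6] [180.    -0.    96.66] [ 0.1 -0.6 -0.3] 0.276245577339149
```

View pics/w3.png

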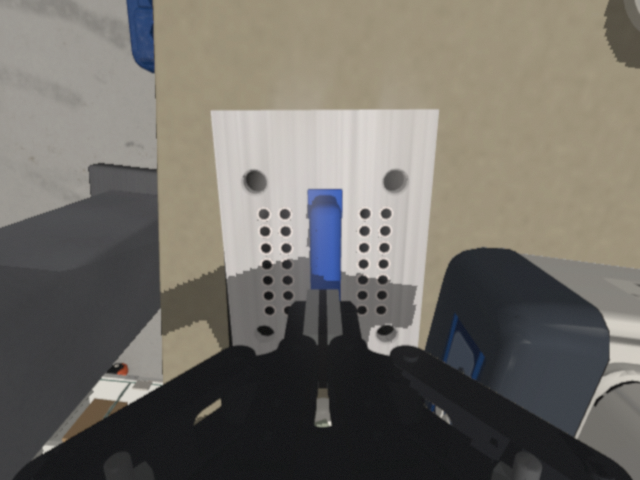

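```bash
python3 - <<'E'
from bench import r
from h import *
c=r.camera_params("wrist")
for n,pts in(("w1",((324,180),(324,215),(324,260),(300,140),(420,130),(600,120))),("w3",((325,215),(325,250),(325,280),(310,295),(338,295),(325,300),(322,400),(290,140),(500,130),(300,330)))):
    z=np.load(n+".npz");P=z["T"]@c["tool_from_camera"];Ti=np.linalg.inv(z["T"])
    for u,v in pts:
        o,d=ray(c,[u,v],P);w=(o+d*z["d"][v,u])[0];print(n,u,v,w.round(1),"tool",(Ti[:3,:3]@w+Ti[:3,3]).round(1))
s=r.sense();print(s["joint_pos"].round(2))
E
```

```text
w1 324 180 [456.5 332.   87. ] tool [ 32.8  -0.9 112.6]
w1 324 215 [460.2 303.6  86. ] tool [  4.1  -0.8 113.6]
w1 324 260 [465.3 264.7  86.3] tool [-35.1  -0.8 113.3]
w1 300 140 [432.5 357.5  49.4] tool [ 61.1 -21.3 150.3]
w1 420 130 [545.6 378.9   1.1] tool [ 67.7  93.7 198.5]
w1 600 120 [718.8 410.7  -1.1] tool [ 76.9 269.6 200.3]
w3 325 215 [456.2 334.4  86.5] tool [ 40.5  -1.2 -23.9]
w3 325 250 [457.9 319.5  88.3] tool [ 25.5  -1.2 -25.8]
w3 325 280 [459.7 305.   87.4] tool [ 10.9  -1.2 -24.8]
w3 310 295 [453.5 304.3 101.7] tool [ 10.9  -7.4 -39.1]
w3 338 295 [464.9 305.2 101. ] tool [ 10.5   4.  -38.4]
w3 325 300 [459.5 305.  106.1] tool [ 11.   -1.3 -43.5]
w3 322 400 [474.6 165.    5.4] tool [-129.9   -2.6   57.1]
w3 290 140 [435.9 360.7  48.8] tool [ 69.  -18.3  13.8]
w3 500 130 [561.5 378.5  -0.6] tool [ 72.1 108.4  63.1]
w3 300 330 [450.9 299.3 120. ] tool [  6.2 -10.5 -57.5]
[ 27.13   5.84 102.    -0.    72.16  20.48]
```

```bash
python3 - <<'E'
from bench import r
from h import *
c=r.camera_params("wrist");K=c["tool_from_camera"]
vv,uu=np.mgrid[0:480,0:640]
for n in("w1","w2","w3"):
    z=np.load(n+".npz");d=z["d"];o,q=ray(c,np.c_[uu.ravel(),vv.ravel()],K);t=o+q*d.ravel()[:,None]
    ok=(d.ravel()>0)&(np.abs(t[:,0])<14)&(np.abs(t[:,1])<65)
    if n!="w1": ok&=(t[:,2]<-30)|((np.abs(t[:,1])>12)&(t[:,2]<5))
    else: ok&=t[:,2]<60
    a=t[ok];i=np.argsort(-a[:,2])[:8];print(n,ok.sum());print(np.c_[a[i],uu.ravel()[ok][i],vv.ravel()[ok][i]].round(1))
s=r.sense()
# DH-free check: depth of finger column in w3
z=np.load("w3.npz");print(z["d"][285:330:3,312].round(0))
E
```

```text
w1 36929
[[ -7.6  40.7 -41.9 426.  338. ]
 [  6.2 -45.3 -42.1 216.  309. ]
 [  1.6 -45.3 -42.2 217.  319. ]
 [ -1.1 -45.5 -42.2 217.  325. ]
 [ -3.  -45.3 -42.2 218.  329. ]
 [ -2.5 -45.2 -42.2 218.  328. ]
 [  0.7  40.7 -42.3 428.  321. ]
 [  5.  -45.3 -42.4 216.  312. ]]
w2 43959
[[ -3.8 -27.5 -32.2 265.  318. ]
 [  5.5 -27.5 -32.3 264.  299. ]
 [ -4.7 -27.5 -32.4 265.  320. ]
 [ -2.2  22.7 -32.7 380.  315. ]
 [ -3.6  22.8 -32.7 380.  318. ]
 [ -2.1 -27.3 -32.7 265.  315. ]
 [  6.6  22.7 -32.7 381.  297. ]
 [  6.1  22.7 -32.7 381.  298. ]]
w3 45673
[[  9.8  -1.2 -32.5 325.  290. ]
 [ 10.   -5.9 -32.9 314.  290. ]
 [ 10.    3.  -32.9 335.  290. ]
 [ 10.1  -4.2 -33.  318.  290. ]
 [ 10.2   3.8 -33.3 337.  290. ]
 [ 10.3  -8.4 -33.4 308.  290. ]
 [ 10.3   2.1 -33.4 333.  290. ]
 [ 10.4  -3.4 -33.7 320.  290. ]]
[164. 165. 152. 150. 148. 145. 142. 140. 137. 135. 133. 131. 129. 128.
 126.]
```

>>> jog_arm:
  rows:
    - [[0,0,0],[0,0,0]]
    - [[2,1,0],[0,0,0]]
    - [[4,1,0],[0,0,0]]
    - [[4,1,10],[0,0,0]]
    - [[4,1,20],[0,0,0]]
    - [[4,1,28],[0,0,0]]
    - [[4,1,28],[0,0,0]]
    - [[4,1,28],[0,0,0]]
  grip: 50

```text
time: 4.25
tool_pos: [462.2, 298.1, 33.8]
tcp_rot: [-179.9, 0.0, 96.6]
ft_force: [0.3, -0.0, 0.8]
finger_gap: 50.0
grip_force: 0.0
```

>>> jog_arm:
  rows:
    - [[0,0,0],[0,0,0]]
    - [[0,0,0],[0,0,0]]
    - [[0,0,0],[0,0,0]]
    - [[0,0,0],[0,0,0]]
    - [[0,0,0],[0,0,0]]
  grip: 0
  force: 40

```text
time: 4.75
tool_pos: [463.1, 298.6, 35.1]
tcp_rot: [179.9, -0.0, 96.6]
ft_force: [-0.5, -0.2, 3.5]
finger_gap: 13.2
grip_force: 40.0
```

```bash
python3 - <<'E'
from bench import r
import numpy as np
s=r.sense();print({k:np.round(s[k],2) for k in("time","tool_pos","tcp_rot","ft_force","wrist_torque","finger_gap","grip_force")})
E
```

```text
{'time': np.float64(4.75), 'tool_pos': array([463.09, 298.59,  35.11]), 'tcp_rot': array([ 1.7994e+02, -2.0000e-02,  9.6650e+01]), 'ft_force': array([-0.49, -0.18,  3.52]), 'wrist_torque': array([-0.04,  0.09,  0.05]), 'finger_gap': np.float64(13.21), 'grip_force': np.float64(40.02)}
```

>>> jog_arm:
  rows:
    - [[-2,-1,0.5],[0,0,0.004]]
    - [[-4,-2,1],[0,0,0.009]]
    - [[-6,-3,1],[0,0,0.014]]
    - [[-8,-4,1],[0,0,0.018]]
    - [[-10,-5,1],[0,0,0.023]]
    - [[-12,-6,1],[0,0,0.028]]
    - [[-14,-7,1],[0,0,0.033]]
    - [[-14.7,-7.2,1],[0,0,0.033]]
    - [[-14.7,-7.2,1.5],[0,0,0.033]]
    - [[-14.7,-7.2,2],[0,0,0.033]]

```text
time: 5.75
tool_pos: [456.3, 282.3, 31.4]
tcp_rot: [-179.9, 0.1, 94.8]
ft_force: [-0.0, 0.2, -2.4]
finger_gap: 13.1
grip_force: 39.2
```

```bash
python3 w.py w4; python3 -c "
import cv2
p=cv2.imread('pics/w4.png')[80:400,160:480];cv2.imwrite('pics/w4c.png',cv2.resize(p,(600,600),interpolation=cv2.INTER_CUBIC))"
```

```text
5.75 [456.3 282.3  31.4] [-1.7988e+02  5.0000e-02  9.4750e+01] [-0.   0.2 -2.4] 13.109778743206935
```

View pics/w4c.png

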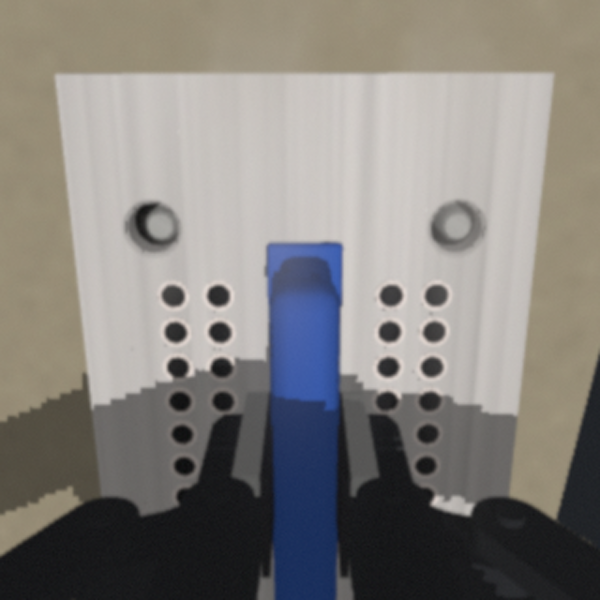

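>>> jog_arm:
  rows:
    - [[0,0.6,1],[0,0,0]]
    - [[0,0.6,2.5],[0,0,0]]
    - [[0,0.6,4],[0,0,0]]
    - [[0,0.6,4],[0,0,0]]

```text
time: 6.2
tool_pos: [457.5, 282.8, 28.1]
tcp_rot: [-180.0, 0.0, 94.8]
ft_force: [-0.5, -0.5, -3.2]
finger_gap: 13.3
grip_force: 39.2
```

>>> jog_arm:
  rows:
    - [[0,0,1.5],[0,0,0]]
    - [[0,0,3],[0,0,0]]
    - [[0,0,4],[0,0,0]]
    - [[0,0,5],[0,0,0]]
    - [[0,0,5],[0,0,0]]

```text
time: 6.7
tool_pos: [457.7, 282.9, 23.3]
tcp_rot: [-180.0, 0.0, 94.8]
ft_force: [-0.1, -0.4, -3.0]
finger_gap: 13.2
grip_force: 39.2
```

>>> jog_arm:
  rows:
    - [[0,0,0.5],[0,0,0]]
    - [[0,0,1],[0,0,0]]
    - [[0,0,1.5],[0,0,0]]
    - [[0,0,1.5],[0,0,0]]

```text
time: 7.1
tool_pos: [457.9, 283.0, 23.1]
tcp_rot: [180.0, 0.0, 94.8]
ft_force: [-6.0, -3.7, 9.0]
finger_gap: 13.3
grip_force: 40.8
```

>>> jog_arm:
  rows:
    - [[0,0,-1],[0,0,0]]
    - [[0,0,-1],[0,0,0]]
    - [[0,0,-1],[0,0,0]]
    - [[0,0,-1],[0,0,0]]
    - [[0,0,-20],[0,0,0]]
    - [[0,0,-55],[0,0,0]]
    - [[0,0,-95],[0,0,0]]
    - [[0,0,-130],[0,0,0]]
    - [[0,0,-150],[0,0,0]]
    - [[0,0,-150],[0,0,0]]
  grip: 50

```text
time: 8.1
tool_pos: [460.1, 284.1, 176.3]
tcp_rot: [179.6, -0.2, 94.8]
ft_force: [1.0, -0.5, 0.7]
finger_gap: 49.8
grip_force: 0.0
```

```bash
python3 w.py w5; python3 - <<'E'
from bench import r
from h import *
p=cv2.imread('pics/w5.png')[90:390,180:480];cv2.imwrite('pics/w5c.png',cv2.resize(p,(600,600),interpolation=cv2.INTER_CUBIC))
c=r.camera_params("wrist");z=np.load("w5.npz");P=z["T"]@c["tool_from_camera"]
# plate top heights over a grid
vv,uu=np.mgrid[100:330:3,220:420:3];uv=np.c_[uu.ravel(),vv.ravel()];o,q=ray(c,uv,P);w=o+q*z["d"][uv[:,1],uv[:,0]][:,None]
k=(w[:,2]>30)&(w[:,2]<58);w=w[k];A=np.c_[w[:,:2]-w[:,:2].mean(0),np.ones(len(w))]
f=np.linalg.lstsq(A,w[:,2],rcond=None)[0];k=abs(A@f-w[:,2])<2;f=np.linalg.lstsq(A[k],w[k,2],rcond=None)[0];print("tilt,height",f,k.sum(),len(k))
E
```

```text
8.1 [460.1 284.1 176.3] [ 1.7962e+02 -1.5000e-01  9.4760e+01] [ 1.  -0.5  0.7] 49.78652597825409
tilt,height [ 2.91025355e-03 -5.30799684e-05  3.79701823e+01] 2156 2353
```

View pics/w5c.png

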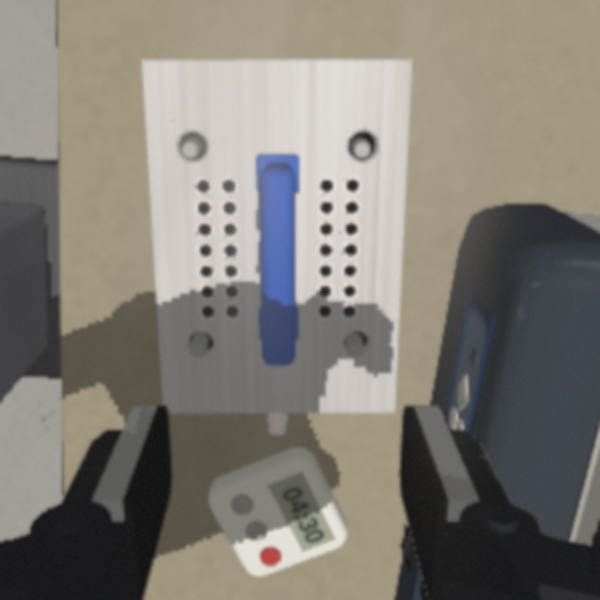

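The plate top is flat at z = 38 mm, which is 30 mm plus the 8 mm plate. Studs show in all four holes, at crop pixels (192,146), (362,146), (200,343) and (355,343). The gripper is clear and the timer is untouched.

```bash
python3 -c "
from bench import r
print(r.hand_in())"
```

```text
the job is handed in; nothing more can be done
None
```

The top plate is fully home, flat on the gasket with all four studs through its holes, the handle is released, the gripper did not touch the other things, and the job was handed in at about 8 s; the hand-in gave no verdict.

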